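# Lock the sampler carriage with its spring pin

## Robot

A 7-joint arm with a two-finger parallel gripper is mounted at the origin on the work surface. World frame = base frame: x ahead of the robot, y to its left, z up, the work surface at z = 0. Lengths are in m, angles in rad, forces in N, time in s.
With the tool pointing down it reaches from about 0.35 to 0.9 m from the base axis. Payload 8.1 kg.
Tool frame: the origin (TCP) lies midway between the tips of the shut fingers; the grasp point (between the pads) lies 19 mm behind it; z points along the fingers, y is the line along which they close (so a half turn about z gives the same grasp; the last joint's range is limited). The gripper opens to 85 mm and grips with 20 to 120 N. Pads are 22 mm wide; open, the fingers measure 114 mm over their backs; the gripper's body (76 mm by 85 mm) begins 54 mm behind the grasp point. The pads swing forward as they close: fully open they stand 13 mm farther back than shut.
Start: joints at [1.013, 0.434, 0.025, 1.573, -0.012, 1.134, -0.075], TCP at [0.275, -0.561, 0.231] pointing down, gripper open.
Joint ranges: [-2.62, 2.62], [-0.44, 2.09], [-1.27, 1.32], [0.08, 2.57], [-1.32, 4.46], [0.12, 2], [-2.74, 2.74]. Speed limits (rad/s): [2.22, 2.22, 3.01, 3.01, 3.14, 3.14, 3.14].

## Interface

Orientations are given as a rotation vector (axis times angle).
In Python, from bench import manip, kin, imaging, order gives the robot as it stands. The module is installed in compiled form; this text tells all that it offers. Calls block until the motion is done:
- manip.movep(position, orientation): joint-space move of the TCP to a pose.
- manip.movel(position, vel=0.15, ori=None): straight line of the TCP; ori=None keeps the orientation; vel is the mean speed in m/s.
- manip.move_joints(angles): joint-space move.
- manip.command_gripper(opening, grip_force=None): finger opening in m; grip_force is the grip in N (None keeps the last); returns when the fingers have stopped.
- manip.wait(seconds).
- kin.solve_ik(position, orientation): joint angles nearest the present ones, or None.
- manip.read_state(): the state.
- imaging.capture(name): name is "side" or "top" or "wrist"; returns the picture (384x512x3 uint8, red, green, blue); there is no depth.
- imaging.get_calibration(name): a dict with "fovy" (degrees; the focal length in pixels is half the picture's height over the tangent of half this angle, whatever the lens; pixels are square), "cx", "cy" (the principal point, pixels), "D" ([k1, k2, p1, p2, k3] as OpenCV has them; the pictures are not rectified), "R" (3x3) and "t" (3): a world point X has camera coordinates R X + t. Camera axes: x right, y down, z forward; pixel columns grow to the right and rows downward; lengths in m; the calibration is good to about 2 mm. A picture is of the moment at which its call begins: read the wrist's pose just before it. get_calibration takes no time and is no camera call; for the wrist camera it gives the pose at the moment of the call.
A pose or a line that the arm cannot do raises manip.Unreachable and nothing moves.
- order.close_job(): hands the job in; it is judged then, once.
The state is a dict: "clock": time; "q": joint angles; "dq": joint speeds; "joint_torque": joint torques, N m; "tool_pos": TCP position; "eef_rot": TCP orientation; "ft_force": force on the tool from outside, world axes, zero at the start; "moment": the same for the moment, N m; "grip_width": finger opening in m; "grip_force": force on a finger pad.
Only numpy, scipy, OpenCV 4.12 (cv2) and the standard library are available. Lean on these libraries where they do the work, as an engineer would, in place of code of your own. Each camera call takes 0.05 s, during which the arm holds its last target. There are 200 camera calls.

## Task

Lock the autosampler's carriage for transport: take the red-handled spring pin from the blue block, put its tip into the yellow-marked entry opening of the carriage housing and, pressing lightly, drag it along the slot without lifting it off until it drops into the carriage's hidden notch. Stop there, lower the pin until it stands fully home in the notch, upright, and let go. Be gentle with the mechanism (never more than 20 N between pin and housing) and leave the other things where they are.

Things in the scene. Friction and masses are not known exactly. Their poses are not given: they have to be found in the camera images.
- pin: lock pin: round red handle, 26 mm diameter, 60 mm tall, with a steel band, on a steel plunger rod of 10 mm diameter standing out 52 mm below. Origin: centre of the handle's underside, z up along the pin. About 0.1 kg. It starts upright in one of the block's holes, tip 5 mm above the table
- pin_grip (a point): point on the pin's axis in the handle, 36 mm above the handle's underside: a good height to grip
- pin_tip (a point): centre of the plunger's flat lower end, 52 mm below the handle's underside with the spring out. The spring-loaded plunger slides up into the handle by at most 12 mm: it starts to move at 1.4 N, takes 0.35 N more per mm, and is solid beyond 12 mm (5.6 N)
- housing: carriage housing, fixed: white box, aluminium cover, 80 mm wide (x), y = -120 to +150 mm, 50 mm tall. Origin on the table below the slot's centre line; z up. In the cover (10 mm thick, top z = 50 mm) a slot 13 mm wide runs along y at x = 0, from y = -58 to +75 mm. Below it is a level black floor at z = 30 mm
- entry (a point): centre of the yellow-framed entry opening at the slot's -y end, at the cover's top (housing x 0, y -86, z 50 mm). The opening is 30 mm wide in x and spans y -100 to -72 mm; yellow faces then narrow it to the slot at y = -58 mm. The black floor is 20 mm below this point
- slot_end (a point): far (+y) end of the slot at the cover's top (housing y +75 mm). The hidden notch's centre lies anywhere from 20 to 100 mm before this end, different each time: a square-edged groove across the slot in the black floor, 13 mm long in y, 12 mm deep (bottom at housing z = 18 mm). The carriage is braked and does not move
- block: blue accessory block, fixed, 60 x 150 x 45 mm tall, origin under its centre; three holes 17 mm wide and 40 mm deep in a row along its y, 48 mm apart, the middle one at the centre. One holds the pin, the others the plugs
- plug1: grey storage plug in a hole of the block, a cap 26 mm wide that stands 12 mm above the block; leave it there. Origin under the cap
- plug2: a second grey storage plug, same as the first; leave it there
- reagent: white bottle, 60 mm wide, 110 mm tall, standing behind the block; bystander. Origin under its base
- beaker: empty glass beaker, 70 mm wide, 85 mm tall, standing at the left rear; bystander. Origin under its base
- jar: small amber jar, 56 mm wide, 70 mm tall, at the left near the robot; bystander. Origin under its base
- driver: screwdriver, 170 mm long, lying between robot and housing; bystander
There are look-alikes about, which are no part of the job. Of the things like the block, leave any that is black; of the rest the smaller one is meant.

How it is judged:
By the outcome, as a careful person would: the job done as asked, in the order asked, and still so for the second after the job is handed in, with the robot touching nothing.
It also fails if it takes over 72 s, if anything falls off the work surface, if the arm or the gripper's body presses on something with over 40 N, if the wrist force passes 120 N, or if a joint passes its speed limit or range.

## Working session

There is one attempt and no reset: what is moved stays moved. The work goes in short steps, each a Python script; the robot and the scene stay as the last script left them, time stands still between calls to the robot, and variables do not carry over. Pictures are saved under pics/ and viewed, at most 10 in all, crops included, and the job is handed in when it is done.

```bash
mkdir -p pics && python3 - <<'E'
from bench import manip,imaging
import cv2,numpy as np
s=manip.read_state();print(s['clock'],s['tool_pos'],s['eef_rot'],s['ft_force'])
for n in("side","top"):
    i=imaging.capture(n);cv2.imwrite(f'pics/{n}0.png',i[:,:,::-1]);c=imaging.get_calibration(n);print(n,c)
a=cv2.imread('pics/top0.png');b=cv2.imread('pics/side0.png')
E
```

```text
0.0 [ 0.2742409  -0.56105911  0.23052112] [-3.05930016e+00 -7.07764061e-01  7.91639664e-04] [1.07468088 0.38007467 0.32607553]
side {'fovy': 42.90180697879922, 'cx': 261.19543263130913, 'cy': 184.75361142011607, 'D': array([-0.13640049,  0.        ,  0.        ,  0.        ,  0.        ]), 'R': array([[ 0.99699357, -0.07606586,  0.01475841],
       [-0.04271653, -0.69848388, -0.71434975],
       [ 0.06464613,  0.71157168, -0.69963321]]), 't': array([-0.49474799, -0.00731067,  1.55853782])}
top {'fovy': 48.871173821130874, 'cx': 259.04410877198967, 'cy': 196.26390009371264, 'D': array([0.0323157, 0.       , 0.       , 0.       , 0.       ]), 'R': array([[ 0.0020557 , -0.9999972 , -0.00117276],
       [-0.99158104, -0.00188655, -0.12947387],
       [ 0.12947129,  0.00142905, -0.99158214]]), 't': array([-0.0948004 ,  0.5208405 ,  1.34539661])}
```

View pics/top0.png

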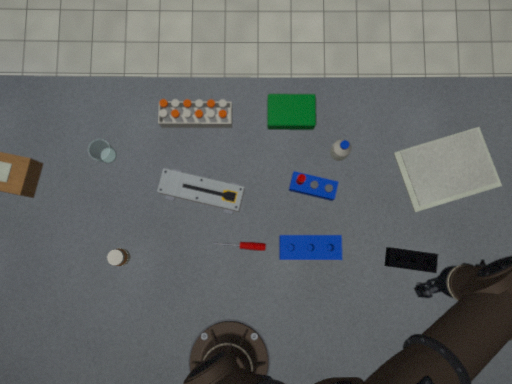

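View pics/side0.png

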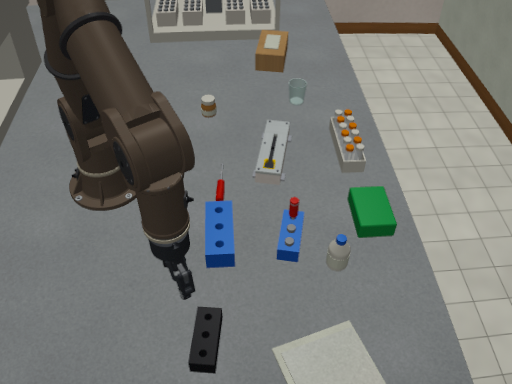

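Both views show three block-like things: a small blue one at top (313,186) with the red pin at (301,179) and two grey plugs, a big blue one at (310,247), and a black one at (411,260). The small blue one is meant, because black is excluded and it is the smaller of the remaining two. The housing is at (200,190), with its yellow entry at (231,196) on the right (-y) end. I'll confirm in one crop and measure.

```bash
cat > h.py <<'E'
import numpy as np,cv2
def K(c,h=384):
    f=h/2/np.tan(np.radians(c['fovy'])/2);return np.array([[f,0,c['cx']],[0,f,c['cy']],[0,0,1]])
def ray(c,px):
    p=cv2.undistortPoints(np.array([[px]],float),K(c),c['D'])[0,0]
    return -c['R'].T@c['t'], c['R'].T@np.array([p[0],p[1],1])
def onz(c,px,z):
    o,d=ray(c,px);return o+d*(z-o[2])/d[2]
def tri(c1,p1,c2,p2):
    o1,d1=ray(c1,p1);o2,d2=ray(c2,p2)
    s=np.linalg.lstsq(np.c_[d1,-d2],o2-o1,rcond=None)[0]
    a,b=o1+d1*s[0],o2+d2*s[1];return (a+b)/2,np.linalg.norm(a-b)
def blobs(im,lo,hi,roi=None,amin=8):
    m=cv2.inRange(cv2.cvtColor(im,cv2.COLOR_BGR2HSV),lo,hi)
    if roi: 
        k=np.zeros_like(m);x0,y0,x1,y1=roi;k[y0:y1,x0:x1]=1;m*=k
    return [c for c in cv2.findContours(m,cv2.RETR_EXTERNAL,cv2.CHAIN_APPROX_NONE)[0] if cv2.contourArea(c)>=amin]
E
python3 - <<'E'
from h import *
from bench import imaging
T,S=imaging.get_calibration('top'),imaging.get_calibration('side')
t,s=cv2.imread('pics/top0.png'),cv2.imread('pics/side0.png')
big=lambda cs:max(cs,key=cv2.contourArea)
cen=lambda c:np.array(cv2.minAreaRect(c)[0])
def show(n,c,cal,z):
    b=cv2.boxPoints(cv2.minAreaRect(c));print(n,'px',cen(c).round(1),'area',cv2.contourArea(c),'w',onz(cal,cen(c),z).round(4),'\n',np.array([onz(cal,p,z)[:2] for p in b]).round(4).tolist())
Y=((20,120,80),(35,255,255))
B=((105,150,60),(130,255,255))
for im,cal,n,r in((t,T,'top',(140,160,250,220)),(s,S,'side',(240,110,300,190))):
    show(n+' yel',big(blobs(im,*Y,r,4)),cal,.05)
    show(n+' dark',big(blobs(im,(0,0,0),(180,255,70),r)),cal,.05)
    show(n+' cover',big(blobs(im,(0,0,120),(180,60,255),r)),cal,.05)
r=big(blobs(t,(0,150,80),(6,255,255),(285,165,345,205)));show('pin top',r,T,.117)
r2=big(blobs(s,(0,150,80),(6,255,255),(280,190,310,220)));show('pin side',r2,S,.087)
print('tri',tri(T,cen(r),S,cen(r2)))
show('block top',big(blobs(t,*B,(280,165,345,205))),T,.045)
a=cv2.resize(t[160:215,150:350],None,fx=4,fy=4,interpolation=cv2.INTER_CUBIC)
b=cv2.resize(s[110:270,230:360],None,fx=2,fy=2,interpolation=cv2.INTER_CUBIC)
o=np.zeros((550,800,3),np.uint8);o[:220]=a;o[225:545,:260]=b
cv2.imwrite('pics/crop0.png',o)
E
```

```text
top yel px [229.5 191. ] area 5.5 w [0.5359 0.0017 0.05  ] 
 [[0.5326, 0.0226], [0.5391, 0.0227], [0.5392, -0.0193], [0.5327, -0.0193]]
top dark px [208.6 190.5] area 143.5 w [0.5373 0.0691 0.05  ] 
 [[0.5459, 0.1542], [0.5698, 0.1489], [0.5286, -0.016], [0.5049, -0.0103]]
top cover px [200.2 188.3] area 1986.5 w [0.5444 0.0964 0.05  ] 
 [[0.5342, 0.2371], [0.6168, 0.2207], [0.5545, -0.0449], [0.4727, -0.0266]]
side yel px [265.5 163. ] area 12.0 w [0.5098 0.0068 0.05  ] 
 [[0.4998, -0.0115], [0.5077, 0.0293], [0.52, 0.0254], [0.5119, -0.0153]]
side dark px [270.1 151.2] area 70.0 w [0.5296 0.0636 0.05  ] 
 [[0.506, -0.0093], [0.5307, 0.1475], [0.5549, 0.1417], [0.5287, -0.0144]]
side cover px [269.5 149.5] area 4652.0 w [0.5285 0.0724 0.05  ] 
 [[0.4413, 0.2993], [0.6554, 0.2877], [0.6015, -0.1168], [0.4232, -0.1058]]
pin top px [300.5 178. ] area 22.0 w [ 0.5672 -0.2215  0.117 ] 
 [[0.5765, -0.2139], [0.5766, -0.2293], [0.5578, -0.2291], [0.5578, -0.2137]]
pin side px [293.5 210.5] area 62.5 w [ 0.5675 -0.2373  0.087 ] 
 [[0.5602, -0.2156], [0.58, -0.2169], [0.5746, -0.2584], [0.5553, -0.2572]]
tri (array([ 0.57210886, -0.22561707,  0.07462359]), np.float64(0.004855629226590785))
block top px [313.4 185.5] area 723.0 w [ 0.5552 -0.27    0.045 ] 
 [[0.541, -0.1898], [0.6036, -0.2045], [0.5695, -0.3502], [0.5074, -0.3348]]
```

View pics/crop0.png

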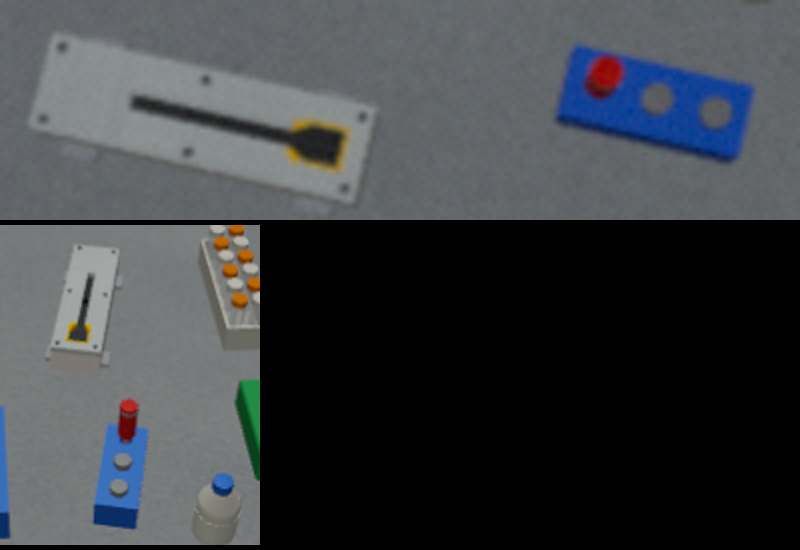

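The crop confirms it: the small blue block holds the red pin in its +y hole, at crop (605,75), with two grey plugs beside it. The housing slot's wide, yellow-framed end is at the -y side. Measured sizes and hole spacing match what's given. Next I'll take close wrist views of the housing and pin.

```bash
cat >> h.py <<'E'
from scipy.spatial.transform import Rotation as Ro
def ori(d,s=-1):
    y=s*np.array([d[0],d[1],0])/np.hypot(*d[:2]);z=np.array([0,0,-1.]);x=np.cross(y,z)
    return Ro.from_matrix(np.c_[x,y,z]).as_rotvec()
E
python3 - <<'E'
from h import *
from bench import manip,imaging,kin
d=np.array([.232,.973])
for s in(-1,1):
    print(s,[np.round(q,2) if (q:=kin.solve_ik(np.array(p),ori(d,s))) is not None else None for p in([.57,-.22,.25],[.53,.09,.1],[.50,-.01,.1])])
o=ori(d,-1)
for n,p in(('h',[.50,.03,.30]),('p',[.53,-.22,.25])):
    manip.movep(np.array(p),o)
    c=imaging.get_calibration('wrist');i=imaging.capture('wrist')
    cv2.imwrite(f'pics/w{n}.png',i[:,:,::-1]);np.savez(f'w{n}.npz',**c);st=manip.read_state()
    print(st['clock'],st['tool_pos'],(-c['R'].T@c['t']).round(3),c['R'][2].round(3),c['fovy'])
a=np.zeros((384,1024,3),np.uint8);a[:,:512]=cv2.imread('pics/wh.png');a[:,512:]=cv2.imread('pics/wp.png')
cv2.imwrite('pics/wb.png',cv2.resize(a,(800,300),interpolation=cv2.INTER_AREA))
E
```

```text
-1 [array([ 0.27,  0.4 ,  0.01,  1.58, -0.  ,  1.16, -1.52]), array([-0.05,  0.46, -0.29,  1.92,  0.18,  0.78, -2.25]), array([ 0.04,  0.4 , -0.16,  2.01,  0.09,  0.73, -1.99])]
1 [array([ 0.69,  0.47, -0.6 ,  1.54,  0.28,  1.21,  1.38]), array([ 0.29,  0.57, -0.78,  1.89,  0.51,  0.89,  0.59]), array([ 0.42,  0.49, -0.67,  1.98,  0.41,  0.81,  0.85])]
2.425 [0.50013132 0.02910328 0.29986647] [0.575 0.011 0.443] [-0.296  0.07  -0.953] 68.33037012912801
3.4833 [ 0.53072162 -0.21767213  0.25049128] [ 0.606 -0.236  0.393] [-0.295  0.071 -0.953] 68.33037012912801
```

View pics/wb.png

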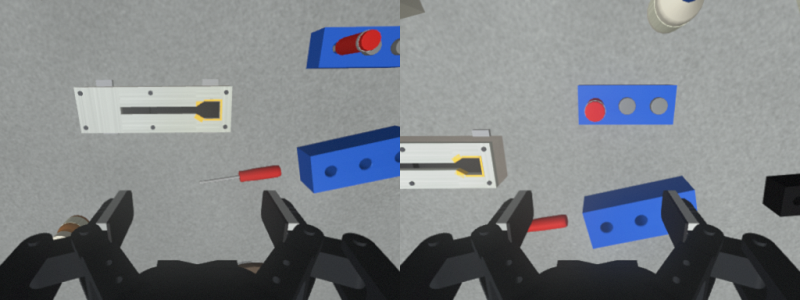

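The left half (housing view) shows the whole cover, with the slot and yellow entry at about (208,110) in the half-picture. The right half shows the pin top at about (595,110), with the plugs at (627,106) and (659,106). Measuring at full resolution.

```bash
python3 - <<'E'
from h import *
H=dict(np.load('wh.npz'));P=dict(np.load('wp.npz'))
h,p=cv2.imread('pics/wh.png'),cv2.imread('pics/wp.png')
big=lambda cs:max(cs,key=cv2.contourArea)
def show(n,c,cal,z):
    w=np.array([onz(cal,q,z)[:2] for q in c[:,0,:].astype(float)])
    r=cv2.minAreaRect((w*1000).astype(np.float32));b=cv2.boxPoints(r)
    print(n,'ctr',np.round(r[0],1),'size',np.round(r[1],1),'ang',round(r[2],2));return w,r
roi=(90,95,305,180)
wc,rc=show('cover',big(blobs(h,(0,0,150),(180,50,255),roi)),H,.05)
ys=blobs(h,(20,120,80),(35,255,255),(240,110,305,170),3);print([cv2.contourArea(c) for c in ys]);wy,ry=show('yel',np.vstack(ys),H,.05)
ws,rs=show('slot',big(blobs(h,(0,0,0),(180,255,110),(140,115,290,160))),H,.05)
# axis from cover long side
b=cv2.boxPoints(rc);e=[b[1]-b[0],b[2]-b[1]];u=max(e,key=np.linalg.norm);u=u/np.linalg.norm(u);u=u*np.sign(u[1]);v=np.array([u[1],-u[0]])
print('u',u)
for n,w in(('cover',wc),('yel',wy),('slot',ws)):
    a=w*1000@u;x=w*1000@v;print(n,'y',a.min(),a.max(),'x',x.min(),x.max(),'mid',(x.min()+x.max())/2)
    if n=='slot':
        for f in np.arange(.1,.65,.1):
            k=abs(a-(a.max()-f*(a.max()-a.min())))<4;print('  ',x[k].min().round(1),x[k].max().round(1))
# pin top: bright red disc
wp,rp=show('pin',big(blobs(p,(0,120,60),(8,255,255),(230,110,290,170))),P,.117)
print(cv2.minEnclosingCircle((wp*1000).astype(np.float32)))
pl=[c for c in blobs(p,(0,0,60),(180,60,255),(270,110,350,160))]
for c in pl:
    if cv2.contourArea(c)>100: show('plug',c,P,.057)
show('block',big(blobs(p,(100,130,60),(130,255,255),(220,90,360,170))),P,.045)
E
```

```text
cover ctr [546.  99.] size [306.2 114. ] ang 76.59
[55.0, 23.0, 69.5]
yel ctr [520.5   4.8] size [47.3 37.7] ang 78.51
slot ctr [537.2  68.9] size [172.   27.3] ang 76.56
u [0.23195755 0.97272587]
cover y 69.81082917413026 376.0170599401084 x 451.1741255209145 565.1615689170011 mid 508.16784721895783
yel y 101.1954710596669 148.61889649765155 x 485.9232371194351 524.1759831159014 mid 505.0496101176683
slot y 105.63263793526261 277.6681581703578 x 492.9156917096676 520.1918236804473 mid 506.55375769505747
   499.8 510.7
   499.8 510.7
   499.8 510.8
   501.2 510.8
   501.2 510.8
   501.2 510.8Traceback (most recent call last):
  File "<stdin>", line 22, in <module>
  File "<stdin>", line 4, in <lambda>
ValueError: max() iterable argument is empty
```

```bash
python3 - <<'E'
from h import *
P=dict(np.load('wp.npz'));p=cv2.imread('pics/wp.png')
print(cv2.cvtColor(p,cv2.COLOR_BGR2HSV)[142,250])
big=lambda cs:max(cs,key=cv2.contourArea)
def show(n,c,cal,z):
    w=np.array([onz(cal,q,z)[:2] for q in c[:,0,:].astype(float)])*1000
    r=cv2.minAreaRect(w.astype(np.float32));print(n,'ctr',np.round(r[0],1),'size',np.round(r[1],1),'ang',round(r[2],2),'circ',cv2.minEnclosingCircle(w.astype(np.float32)))
show('pin',big(blobs(p,(150,90,150),(180,255,255),(225,105,295,170))),P,.117)
for c in blobs(p,(0,0,60),(180,70,255),(282,115,352,158)):
    if cv2.contourArea(c)>100: show('plug',c,P,.057)
show('block',big(blobs(p,(100,130,60),(130,255,255),(220,90,360,170))),P,.045)
E
```

```text
[178 174 214]
pin ctr [ 569.7 -224. ] size [23.4 24.1] ang 76.77 circ ((569.7907104492188, -224.07977294921875), 12.686735153198242)
plug ctr [ 548.4 -316.7] size [25.9 23.1] ang 76.7 circ ((548.2103271484375, -316.5103454589844), 13.065760612487793)
plug ctr [ 559.  -271.7] size [22.5 23.1] ang 76.73 circ ((559.1973266601562, -270.54449462890625), 12.458146095275879)
block ctr [ 559.  -271.1] size [149.4  58.4] ang 76.75 circ ((558.61865234375, -270.78216552734375), 79.33212280273438)
```

```bash
python3 - <<'E'
from h import *
from bench import manip,imaging
d=np.array([.232,.9727]);o=ori(d)
u=d/np.hypot(*d);v=np.array([u[1],-u[0]])
manip.movep(np.array([.5697,-.2242,.16]),o)
manip.movel(np.array([.5697,-.2242,.074]),vel=.1)
s=manip.read_state();print(s['tool_pos'],s['ft_force'])
manip.command_gripper(0.015,60)
s=manip.read_state();print(s['clock'],s['tool_pos'],s['grip_width'],s['grip_force'],s['ft_force'])
manip.movel(np.array([.5697,-.2242,.18]),vel=.12)
e=.1177*u+.5055*v;print('entry',e)
manip.movep(np.array([e[0],e[1],.18]),o);manip.wait(.3)
s=manip.read_state();print(s['clock'],s['tool_pos'],s['ft_force'],s['grip_width'])
out=[]
for n in('wrist','side','top'):
    c=imaging.get_calibration(n);i=imaging.capture(n)[:,:,::-1];cv2.imwrite(f'pics/{n}1.png',i);np.savez(f'{n}1.npz',**c)
w=cv2.imread('pics/wrist1.png');sd=cv2.imread('pics/side1.png')[80:220,220:340];tp=cv2.imread('pics/top1.png')[140:230,140:260]
a=np.zeros((384,800,3),np.uint8);a[:,:512]=w;a[:192,512:]=cv2.resize(sd[:100],(288,192));a[192:,512:]=cv2.resize(tp,(288,192))
cv2.imwrite('pics/c1.png',a)
E
```

```text
[ 0.57023872 -0.22434946  0.0747366 ] [-0.24692811 -0.27700443  0.64100534]
5.55 [ 0.5697731  -0.22424645  0.07409553] 0.024742812144215212 58.70552837848663 [-0.45191661 -0.40979945  1.41170271]
entry [ 0.51901422 -0.00278925]
7.7917 [ 0.51928592 -0.00386134  0.17984809] [ 0.32987357  0.27860191 -1.07760353] 0.024569029115417883
```

View pics/c1.png

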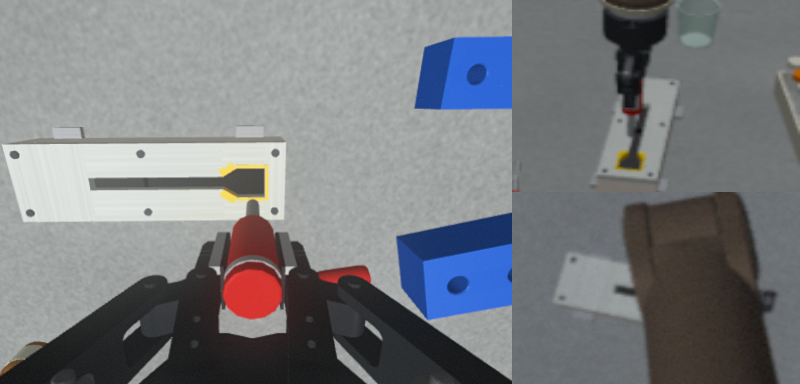

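The wrist view shows the pin upright in the fingers, tip at about (252,203). The slot runs from (90,183) to (222,183), the entry is at (245,182), and there's a faint line in the slot near (147,183). I'll refine the slot line and tip from this closer view.

```bash
python3 - <<'E'
from h import *
c=dict(np.load('wrist1.npz'));w=cv2.imread('pics/wrist1.png')
u=np.array([.232,.9727]);u/=np.hypot(*u);v=np.array([u[1],-u[0]])
g=cv2.cvtColor(w,cv2.COLOR_BGR2GRAY).astype(float)
def uv(px,z): q=onz(c,px,z)[:2]*1000;return (q@u).round(1),(q@v).round(1)
L=[]
for col in range(95,220,12):
    p=g[165:205,col];m=p<130;r=np.where(m)[0]+165
    # subpixel edges
    def edge(i,j): return i+(130-g[i,col])/(g[j,col]-g[i,col])*(j-i)
    a=edge(r[0],r[0]-1);b=edge(r[-1],r[-1]+1)
    A,B=uv((col,a),.05),uv((col,b),.05);L.append(((A[0]+B[0])/2,(A[1]+B[1])/2));print(col,A,B)
L=np.array(L);print('line',np.polyfit(L[:,0],L[:,1],1),L[:,1].mean())
print('ends dark',uv((90,183),.05),'wide right',uv((265.5,182),.05),'wide top/bot',uv((250,168.5),.05),uv((250,197),.05))
print('row',g[183,85:165].astype(int))
print('fld',uv((147,183),.03))
hsv=cv2.cvtColor(w,cv2.COLOR_BGR2HSV)
for r in(199,201,203,206,210): print(r,g[r,240:266].astype(int))
print('tip?',uv((252.5,201.5),.111),'top', uv((252,290),.223))
E
```

```text
95 (np.float64(272.6), np.float64(510.7)) (np.float64(274.5), np.float64(499.5))
107 (np.float64(260.7), np.float64(511.1)) (np.float64(262.5), np.float64(499.6))
119 (np.float64(248.9), np.float64(511.0)) (np.float64(250.5), np.float64(499.5))
131 (np.float64(237.0), np.float64(511.3)) (np.float64(238.5), np.float64(500.2))
143 (np.float64(225.1), np.float64(511.4)) (np.float64(226.4), np.float64(500.2))
155 (np.float64(213.2), np.float64(511.3)) (np.float64(214.4), np.float64(500.2))
167 (np.float64(201.3), np.float64(511.5)) (np.float64(202.4), np.float64(500.4))
179 (np.float64(189.4), np.float64(511.5)) (np.float64(190.3), np.float64(500.3))
191 (np.float64(177.5), np.float64(511.8)) (np.float64(178.3), np.float64(500.4))
203 (np.float64(165.6), np.float64(511.9)) (np.float64(166.2), np.float64(500.4))
215 (np.float64(153.6), np.float64(511.8)) (np.float64(154.1), np.float64(500.4))
line [-8.50600497e-03  5.07563806e+02] 505.74545454545455
ends dark (np.float64(278.4), np.float64(505.8)) wide right (np.float64(103.3), np.float64(506.8)) wide top/bot (np.float64(118.8), np.float6
[... 363 characters left out ...]
91  87  90  90]
fld (np.float64(229.5), np.float64(500.1))
199 [216 216 216 216 216 216 217 217 210 193 183 164 148 156 169 189 207 219
 218 217 217 216 217 215 217 217]
201 [220 220 221 220 220 221 219 194 148 114 108 100 100  96  96 100 113 153
 199 220 219 220 219 220 220 219]
203 [223 222 223 223 223 225 202 138 117 112 108 103 101  99  98  99  95 105
 161 223 224 223 223 223 221 219]
206 [220 221 221 220 221 215 181 125 114 111 103 102 101  99 100  98  98  95
 124 182 220 220 220 220 219 220]
210 [222 223 223 224 224 213 162 123 113 109 105 101  98  98  98  97  96  97
 110 170 224 223 221 222 220 218]
tip? (np.float64(116.4), np.float64(507.9)) top (np.float64(116.8), np.float64(508.9))
```

```bash
cat >> h.py <<'E'
U=np.array([.232,.9727]);U/=np.hypot(*U);V=np.array([U[1],-U[0]])
def pos(u,v,z): return np.r_[u*U+v*V,z]
def F(m,n=4,dt=.01):
    f=[]
    for _ in range(n): m.wait(dt);f.append(m.read_state()['ft_force'])
    f=np.mean(f,0);return np.array([f[:2]@U,f[:2]@V,f[2]])
E
python3 - <<'E'
from h import *
from bench import manip
u,v=.1177,.506
manip.movel(pos(u,v,.18),vel=.05)
manip.movel(pos(u,v,.112),vel=.08);manip.wait(.2)
fs=[F(manip,1) for _ in range(8)];b=np.mean(fs,0);print('base',b,'sd',np.std(fs,0));np.save('base.npy',b)
z=.104
while z>.0905:
    manip.movel(pos(u,v,z),vel=.03);f=F(manip)-b;s=manip.read_state();print(round(z,4),s['tool_pos'][2].round(4),f.round(2))
    if f[2]>2.6 or abs(f[:2]).max()>5: break
    z-=.001
print(s['clock'],s['tool_pos'][:2]@U,s['tool_pos'][:2]@V)
E
```

```text
base [ 0.07205274 -0.37293491 -0.85445129] sd [0.55806882 0.28503228 0.42983153]
0.104 0.1038 [ 0.93  0.13 -0.09]
0.103 0.103 [-0.07  0.22 -0.31]
0.102 0.102 [-0.1  -0.16 -0.22]
0.101 0.101 [ 0.66  0.15 -0.4 ]
0.1 0.0999 [ 0.14  0.52 -0.21]
0.099 0.0991 [-0.18  0.52  2.05]
0.098 0.0981 [0.17 0.79 2.03]
0.097 0.097 [-0.37  0.74  2.34]
0.096 0.096 [-0.03  0.65  2.96]
12.175 0.11776762108238353 0.5060874667334584
```

```bash
cat > drag.py <<'E'
from h import *
from bench import manip
import sys
b=np.load('base.npy');u,v,z,umax=map(float,sys.argv[1:5])
k=0;log=[]
while u<umax:
    u+=.0015 if u<.172 else .001
    manip.movel(pos(u,v,z),vel=.02);f=F(manip,3)-b
    s=manip.read_state();p=s['tool_pos'];k+=1
    if k%8==0 or abs(f[:2]).max()>2.5 or f[2]<1.6: print(round(u*1e3,1),round(v*1e3,2),(p[:2]@U*1e3).round(2),(p[:2]@V*1e3).round(2),(p[2]*1e3).round(2),f.round(2))
    if f[2]<1.3:
        f=F(manip,8)-b
        print('recheck',f.round(2))
        if f[2]<1.2: print('DROP');break
    if abs(f[1])>2: v+=np.sign(f[1])*.0003
    if f[0]<-7 or abs(f[1])>9: print('STOP');break
print('end',s['clock'],u,v)
E
python3 drag.py .1177 .506 .0957 .262
```

```text
129.7 506.0 129.85 505.99 95.69 [-1.88  0.7   2.85]
141.7 506.0 141.85 506.0 95.71 [-1.32  0.45  1.67]
153.7 506.0 153.84 506.01 95.7 [-0.55  0.18  2.42]
165.7 506.0 165.87 506.02 95.72 [-1.04  0.48  2.72]
176.2 506.0 176.3 506.0 95.71 [-1.15  0.58  3.17]
184.2 506.0 184.32 506.0 95.71 [-1.3   0.08  2.97]
192.2 506.0 192.29 506.03 95.73 [-1.48  0.37  2.88]
200.2 506.0 200.31 505.98 95.7 [-1.83  0.67  2.79]
208.2 506.0 208.31 506.02 95.71 [-1.48  0.85  3.04]
216.2 506.0 216.32 506.0 95.71 [-1.19  0.61  2.47]
224.2 506.0 224.71 505.9 95.61 [ 0.84  0.34 -0.03]
recheck [ 1.47  0.35 -0.01]
DROP
end 36.375 0.2242000000000001 0.506
```

Fz fell to zero at u = 224 mm (housing y about +21, inside the allowed band), so the tip is in the notch. I'll stop dragging and lower it.

```bash
python3 - <<'E'
from h import *
from bench import manip
b=np.load('base.npy');u,v,z=.2247,.506,.0957
while z>.0855:
    z-=.0007;manip.movel(pos(u,v,z),vel=.02);f=F(manip,4)-b
    s=manip.read_state();p=s['tool_pos'];print(round(z*1e3,1),(p[2]*1e3).round(2),(p[:2]@U*1e3).round(2),(p[:2]@V*1e3).round(2),f.round(2),u)
    if f[0]>1.2:u+=.0003
    if f[0]<-1.2:u-=.0003
    if abs(f[1])>1.5:v+=np.sign(f[1])*.0003
    if f[2]>1.3 or abs(f[:2]).max()>7: break
print(s['clock'],u,v)
E
```

```text
95.0 94.91 224.76 505.92 [ 0.95  0.46 -0.4 ] 0.2247
94.3 94.3 224.77 506.01 [ 1.09  0.77 -0.44] 0.2247
93.6 93.61 224.79 506.02 [0.93 0.07 0.07] 0.2247
92.9 92.89 224.76 506.01 [1.74 0.62 0.44] 0.2247
92.2 92.12 224.88 505.96 [ 0.99  0.79 -0.51] 0.225
91.5 91.41 224.89 505.95 [ 0.51  0.22 -0.54] 0.225
90.8 90.71 224.95 505.92 [ 0.01  0.6  -0.34] 0.225
90.1 90.04 224.93 505.98 [ 0.09  0.56 -0.24] 0.225
89.4 89.35 224.96 505.97 [ 0.27  1.17 -0.19] 0.225
88.7 88.67 224.95 505.96 [ 0.37  0.22 -0.86] 0.225
88.0 87.96 224.96 505.97 [ 0.67  0.57 -0.29] 0.225
87.3 87.36 225.01 506.05 [-0.11  0.24  0.89] 0.225
86.6 86.66 225.01 506.08 [0.41 0.12 1.84] 0.225
40.125 0.225 0.506
```

```bash
python3 - <<'E'
from h import *
from bench import manip,imaging
u,v=.225,.506
manip.movel(pos(u,v,.087),vel=.01);print(F(manip)-np.load('base.npy'))
manip.command_gripper(.03);manip.command_gripper(.07);manip.wait(.2)
s=manip.read_state();print(s['clock'],s['tool_pos'],s['ft_force'],s['grip_width'])
manip.movel(pos(u,v,.2),vel=.1)
manip.movep(pos(u-.03,v-.05,.24),ori(U));manip.wait(.2)
for n in('wrist','side'):
    c=imaging.get_calibration(n);i=imaging.capture(n)[:,:,::-1];cv2.imwrite(f'pics/{n}2.png',i);np.savez(f'{n}2.npz',**c)
print(manip.read_state()['clock'])
a=np.zeros((384,800,3),np.uint8);a[:,:512]=cv2.imread('pics/wrist2.png');a[:288,512:]=cv2.resize(cv2.imread('pics/side2.png')[90:190,220:320],(288,288))
cv2.imwrite('pics/c2.png',a)
E
```

```text
[0.50510045 0.50611238 1.64368671]
41.3083 [0.54438454 0.10145831 0.08699803] [-0.14906263 -0.00763512  0.79845217] 0.0698734999017032
43.275
```

View pics/c2.png

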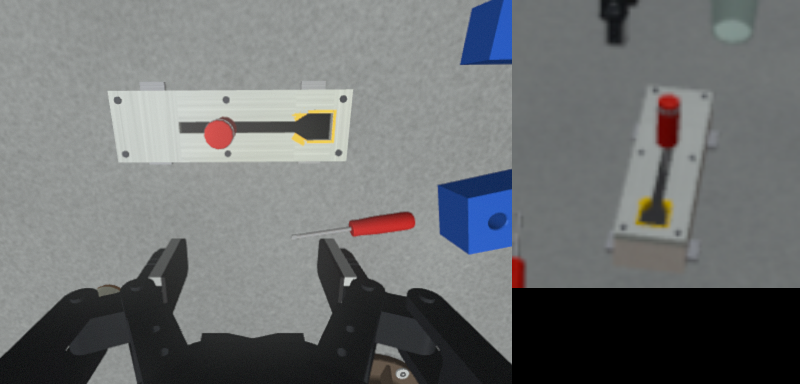

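The wrist picture shows the pin standing in the slot, handle top at about (219,133), with the gripper well clear. In the side view it stands upright. One numeric check on the handle top at its home height (130 mm) before handing in.

```bash
python3 - <<'E'
from h import *
from bench import imaging
r={}
for n,roi in(('wrist',(195,110,245,160)),('side',(265,110,290,150))):
    im=cv2.imread(f'pics/{n}2.png');c=dict(np.load(f'{n}2.npz'))
    h=cv2.cvtColor(im,cv2.COLOR_BGR2HSV);h[...,0]=(h[...,0].astype(int)+20)%180
    m=cv2.inRange(h,(5,110,150 if n=='wrist' else 60),(28,255,255));k=np.zeros_like(m);x0,y0,x1,y1=roi;k[y0:y1,x0:x1]=1;m*=k
    q=max(cv2.findContours(m,0,1)[0],key=cv2.contourArea);(px,rad)=cv2.minEnclosingCircle(q);r[n]=(c,px)
    print(n,px,rad,cv2.boundingRect(q))
    if n=='wrist':
        for z in(.13,.142):
            w=onz(c,px,z);e=onz(c,(px[0]+rad,px[1]),z);print(z,w[:2]@U*1e3,w[:2]@V*1e3,'r',np.linalg.norm(e-w)*1e3)
    else:
        x,y,w_,h_=cv2.boundingRect(q);print('axis px tilt',cv2.minAreaRect(q))
c=r['side'][0]
for z in(.07,.13):
    P=np.r_[.225*U+.506*V,z]
    print(z,cv2.projectPoints(P[None],cv2.Rodrigues(c['R'])[0],c['t'],K(c),c['D'])[0].ravel())
E
```

```text
wrist (217.93502807617188, 134.22315979003906) 14.354290962219238 (205, 120, 28, 29)
0.13 225.24750362025398 506.15274449063986 r 12.580552092444815
0.142 223.82380392748755 507.47217163853685 r 11.980919814267487
side (273.0, 131.5) 8.732224464416504 (271, 123, 7, 18)
axis px tilt ((274.0, 131.5), (17.0, 6.0), 90.0)
0.07 [273.66781637 139.04609253]
0.13 [274.26298953 124.60059318]
```

The handle top measures u 225.2, v 506.2 at the home height, against 225 and 506 expected. Its radius is about 13 mm, and the side projection matches (top row about 124, bottom about 140). The pin is home and upright.

```bash
python3 -c "
from bench import order
print(order.close_job())"
```

```text
the job is handed in; nothing more can be done
None
```

The spring pin is fully home and upright in the carriage's hidden notch, released with the gripper clear, and the job was handed in at about 43 s on the robot's clock, with no sampled wrist-force reading above about 4 N during the insertion and drag.

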